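# Weigh a pan of brass buckles on the spring scale

### The job

Lift the blue pan of brass buckles by the orange tab on its bail, hang the bail on the hook of the yellow spring scale, and let the hook take the weight slowly: let go only once the scale is carrying all of it, so that the pointer never drops or kicks back (it should not move faster than about 6 cm a second) and is not driven down to its stop. Leave the pan hanging still, clear of the bench, without ramming the hook, and do not disturb the jar, bottle, tin or brass weight.

Things in the scene. Friction and masses are not known exactly. Their poses are not given: they have to be found in the camera images.
- pan_tab (a point): Centre of the orange grip tab on top of the loose blue pan: 16 mm along x, 14 mm along y, 48 mm tall; grasp it across y from above. Axes are the pan's: z up, y along the bail. The pan's underside is 156 mm below this point. The filled pan weighs 0.22 to 0.88 kg, different each time and not to be seen.
- pan_bar (a point): Centre of the 8 mm bar at the peak of the bail, 26 mm straight below pan_tab; this hangs on the hook, and the peak centres itself sideways. Axes are the pan's.
- hook_seat (a point): On the hook: where pan_bar lies when seated. Moves with the hook; 230 mm above the bench unloaded. z up, x towards the housing: the hook, an 8 mm rod, points to -x. Its V valley's centre line is 10 mm below; its tip ends 29 mm to -x, top 9 mm above; from 30 mm to +x the rod is level, top 12 mm above, to a block 99 mm away. A bar centred 17 mm or more above this point clears it all.
- hook (a joint): Travel of the scale's hook and red pointer, m: 0 unloaded, growing downwards, bottom stop at 0.085. A spring of 120 N per metre with little damping carries it, so the pan's weight brings it down by 18 to 72 mm. The pointer runs on white graduated plates at the sides and back of the housing.
- stand: The scale's stand, fixed to the bench: origin on the bench straight below the hook's seat, x towards the housing (yellow, 55 by 60 by 265 mm tall, its front face 127 mm from the origin) on a base plate 150 by 100 by 12 mm that begins 90 mm from the origin
- pan: The pan, origin at the centre of its underside: an open tray 100 (x) by 130 (y) by 35 mm tall. A rigid bail of 8 mm round steel stands across its middle in the y-z plane: uprights at y = +-62.5 mm up to 105 mm, then two straight bars rising to a peak in the middle, 130 mm up, under the tab. The window below the bail is open along x. Mass centre near the middle, low down.
- jar_mid (a point): Amber glass jar with green lid, bystander, 60 mm across, 72 mm tall; point half-way up
- bottle_mid (a point): White bottle with black cap, bystander, 56 mm across, 100 mm tall; point half-way up
- tin_mid (a point): Steel tin, bystander, 62 mm across, 50 mm tall; point half-way up
- weight_mid (a point): Brass weight with a button top, bystander, 56 mm across, 64 mm tall; point half-way up

How it is judged:
On the way, in this order (a step that is already met when the one before it is completed fails the run):
1. the pan is lifted clear of the bench, with nothing on the hook (height (world z) of pan above 0.02 m and value of joint hook below 0.004 m), for 0.2 s.
2. with the bail seated on it and the gripper still holding the pan, the hook goes down under load by more than 10 mm (value of joint hook above 0.01 m and distance between pan_bar and hook_seat below 0.01 m and contact force between the fingers and pan above 0.5 N), for 0.2 s.
At the end, for the whole second after the job is handed in: The pan hangs by its bail on the hook (bar within 10 mm of the seat), upright within 0.2 rad and more than 10 mm clear of the bench, the hook is down by more than 10 mm under it, and the pointer (under 15 mm/s) and the pan (under 30 mm/s) have settled (distance between pan_bar and hook_seat below 0.01 m and value of joint hook above 0.01 m and velocity of joint hook between -0.015 and 0.015 m/s and height (world z) of pan above 0.01 m and angle between pan's own z axis and vertical below 0.2 rad and linear speed of pan below 0.03 m/s); the robot touches nothing.
It fails at once if the hook and pointer move faster than 65 mm/s, down or up (load dropped on, or let go while lifted or pressed) (velocity of joint hook above 0.065 m/s or velocity of joint hook below -0.065 m/s).
It fails at once if the hook is driven to its bottom stop (beyond 81 mm) (value of joint hook above 0.081 m).
It fails at once if the pan is rammed against the scale (over 20 N) (contact force between pan and stand above 20 N).
It fails at once if the robot pushes on the scale (over 15 N) (contact force between any of the fingers, the arm and stand above 15 N).
It fails at once if a bystander is shifted by more than 30 mm or tipped (distance of any of jar_mid, bottle_mid, tin_mid, weight_mid from where it was at the start of the episode above 0.03 m or angle between any of jar_mid, bottle_mid, tin_mid, weight_mid's own z axis and vertical above 0.5 rad).
It also fails if it takes over 69 s, if anything falls off the work surface, if the arm or the gripper's body presses on something with over 40 N, if the wrist force passes 120 N, or if a joint passes its speed limit or range.

### The arm

A 6-joint arm with a two-finger parallel gripper is mounted at the origin on the work surface. World frame = base frame: x ahead of the robot, y to its left, z up, the work surface at z = 0. Lengths are in m, angles in rad, forces in N, time in s.
With the tool pointing down it reaches from about 0.35 to 0.925 m from the base axis. Payload 6.4 kg.
Tool frame: the origin (TCP) lies between the finger pads; the fingertips stand 17 mm ahead of it and the grasp point (between the pads) lies 2 mm behind it; z points along the fingers, x is the direction in which the jaws open and shut, and the axes are right-handed (so a half turn about z gives the same grasp; the last joint's range is limited). The gripper opens to 94 mm and grips with 3 to 60 N. Pads are 16 mm wide; open, the fingers measure 119 mm over their backs; the gripper's body (75 mm by 177 mm) begins 78 mm behind the grasp point.
Start: joints at [1.169, 0.245, 1.558, -0, 1.339, -0.174], TCP at [0.147, 0.633, 0.222] pointing down, gripper open.
Joint ranges: [-3.13, 3.13], [-1.02, 2.26], [0.13, 2.54], [-0.95, 4.09], [0.21, 2.88], [-2.74, 2.74]. Speed limits (rad/s): [2.57, 2.57, 3.14, 3.14, 3.14, 3.14].

### API

Orientations are given as [roll, pitch, yaw] about the fixed x, y, z axes, in that order (R = Rz(yaw) Ry(pitch) Rx(roll)).
In Python, from bench import r, get_image, ticket gives the robot as it stands. The module is installed in compiled form; this text tells all that it offers.
- The arm moves only by the tool arm_command, never from a script. Its argument "motion" is a list of rows, each a list of 4 numbers: the shift along the tool's x, y, z in cm, then the turn about the tool's z in units of 5 degrees (1.0 is 5 degrees). In form: [[x, y, z, spin], ...]. A call has 1 to 20 rows; each row is the pose to reach, as a shift and turn from the pose measured when the call began, along the tool's axes at that moment; what a row does not reach only later rows make up. A row lasts 1/8 s, in which the tool goes at most 62.5 mm and 10.7 degrees, less where a joint would pass 70% of its speed; a pose out of reach is approached as far as the arm can. A call with a gripper value outside its range is refused whole. "jaw" is the closure in counts, from 0 (fully open) to 255 (shut), set as the call begins (left out, the last holds). The fingers move at their own pace and stop on an object; the grip force is fixed at half the most. Time passes only in rows, so rows that repeat a pose let the fingers close. It gives the time, the measured TCP pose, the force and the opening at its end, in the units of the state.
- r.sense(): the state, without advancing time (a new reading comes with each control period).
- get_image(name): name is "side" or "top"; returns a dict with "image" (420x560x3 uint8, red, green, blue), "fx", "fy", "cx", "cy" (pixels), "dist_coeffs" ([k1, k2, p1, p2, k3] as OpenCV has them; the pictures are not rectified), "extrinsics" (4x4, takes a point from world to camera coordinates). Camera axes: x right, y up, looking along -z (the intrinsics and any distortion apply to the point x, -y, -z); pixel columns grow to the right and rows downward; lengths in m; the calibration is good to about 2 mm. A picture is of the moment at which its call begins. There is no depth.
- ticket.finish_job(): hands the job in, once; it reports no verdict.
The state is a dict: "time": time; "joint_positions": joint angles; "joint_vel": joint speeds; "effort": joint torques, N m; "tool_pos": TCP position; "orientation": TCP orientation; "contact_force": force on the tool from outside, world axes, zero at the start; "moment": the same for the moment, N m; "finger_gap": finger opening in m.
Only numpy, scipy, OpenCV 4.12 (cv2) and the standard library are available. Lean on these libraries where they do the work, as an engineer would, in place of code of your own. Each camera call takes 0.05 s, during which the arm holds its last target. There are 200 camera calls.

## Working session

There is one attempt and no reset: what is moved stays moved. The work goes in short steps, Python scripts to look and compute and a tool call to move; the robot and the scene stay as the last step left them, time stands still between calls to the robot, and variables do not carry over. Pictures are saved under pics/ and viewed, about 8 in all and at most 12, crops included, and the job is handed in when it is done.

Besides the shell and the picture viewer there is one more tool, called after "Call:" by a JSON object that holds its "api" and its "payload", one argument or row to a line. arm_command: Moves the arm, as the interface text tells. Its arguments: {"type":"object","properties":{"motion":{"type":"array"},"jaw":{"type":"number"}},"required":["motion"]}

```bash
mkdir -p pics; cat > h.py <<'E'
import numpy as np, cv2
from bench import r, get_image, ticket
def K(c): return np.array([[c['fx'],0,c['cx']],[0,c['fy'],c['cy']],[0,0,1.]])
F=np.diag([1,-1,-1.])
def ray(c,uv):
    n=cv2.undistortPoints(np.array([[uv]],float),K(c),np.array(c['dist_coeffs'],float))[0,0]
    E=np.array(c['extrinsics']);R=E[:3,:3];t=E[:3,3]
    d=R.T@(F@np.array([n[0],n[1],1]));return -R.T@t,d/np.linalg.norm(d)
def onz(c,uv,z):
    o,d=ray(c,uv);return o+d*(z-o[2])/d[2]
def tri(c1,u1,c2,u2):
    o1,d1=ray(c1,u1);o2,d2=ray(c2,u2)
    s=np.linalg.lstsq(np.c_[d1,-d2],o2-o1,rcond=None)[0]
    a,b=o1+s[0]*d1,o2+s[1]*d2
    return (a+b)/2,np.linalg.norm(a-b)
def proj(c,p):
    E=np.array(c['extrinsics']);R=F@E[:3,:3];t=F@E[:3,3]
    return cv2.projectPoints(np.array([p],float),cv2.Rodrigues(R)[0],t,K(c),np.array(c['dist_coeffs'],float))[0][0,0]
def mask(c,lo,hi):
    return cv2.inRange(cv2.cvtColor(c['image'],cv2.COLOR_RGB2HSV),lo,hi)
def blobs(m,amin=15):
    n,_,s,ce=cv2.connectedComponentsWithStats(m)
    return [(s[i].tolist(),ce[i].round(1).tolist()) for i in range(1,n) if s[i,4]>=amin]
def save(c,name,crop=None,k=1):
    im=c['image']
    if crop: x0,y0,x1,y1=crop;im=im[y0:y1,x0:x1]
    cv2.imwrite('pics/'+name,cv2.resize(im[:,:,::-1],None,fx=k,fy=k,interpolation=cv2.INTER_CUBIC))
E
python3 - <<'E'
from h import *
s=r.sense();print(s)
for n in('side','top'):
    c=get_image(n);save(c,n+'0.png');o,d=ray(c,(280,210));print(n,o.round(3),d.round(3),c['fx'],c['dist_coeffs'])
    for nm,lo,hi in(('orange',(5,150,120),(16,255,255)),('yellow',(20,130,120),(33,255,255)),('blue',(100,120,60),(125,255,255)),('red',(0,170,90),(4,255,255))):
        print(nm,blobs(mask(c,lo,hi)))
E
```

```text
{'time': 0.0, 'joint_positions': array([ 1.16892480e+00,  2.45768312e-01,  1.55900833e+00,  9.62506856e-07,
        1.33866634e+00, -1.74094195e-01]), 'joint_vel': array([-0.00073631,  0.00087822, -0.0013125 , -0.00120032, -0.00111708,
        0.00050559]), 'effort': array([ 1.58535862e-03, -4.15830874e+01, -3.14604485e+01,  6.85845455e-02,
        3.32562660e-02, -1.46704574e-04]), 'tool_pos': array([0.14654607, 0.63268945, 0.22137765]), 'orientation': array([-3.14127122e+00,  1.82219844e-03,  1.34301906e+00]), 'contact_force': array([-0.62948638, -0.14472591,  0.31657494]), 'moment': array([-0.03174554, -0.03376814, -0.05312676]), 'finger_gap': 0.09371900915261519}
side [-0.021 -0.609  0.935] [ 0.496  0.539 -0.681] 422.76444394315473 [-0.05311155  0.          0.          0.          0.        ]
orange [([301, 218, 18, 10, 85], [309.3, 223.4]), ([314, 242, 9, 18, 110], [317.5, 250.1])]
yellow [([266, 146, 24, 57, 858], [277.0, 179.2]), ([245, 250, 19, 24, 352], [253.9, 262.3]), ([307, 271, 7, 8, 17], [309.8, 274.7]), ([313, 274, 11, 9, 27], [316.9, 277.4])]
blue [([136, 129, 67, 46,
[... 228 characters left out ...]
([336, 278, 9, 20, 104], [340.0, 286.7])]
red []
top [ 0.519 -0.005  1.019] [ 0.043  0.023 -0.999] 394.4044364798888 [-0.01276283  0.          0.          0.          0.        ]
orange [([206, 157, 6, 14, 33], [209.5, 164.5]), ([361, 221, 8, 8, 46], [364.2, 224.0]), ([550, 275, 5, 13, 42], [552.6, 280.2]), ([557, 275, 3, 6, 16], [558.1, 277.5]), ([540, 283, 20, 25, 204], [546.9, 296.4])]
yellow [([278, 247, 21, 18, 236], [288.9, 256.7])]
blue [([24, 156, 12, 18, 45], [29.6, 166.3]), ([7, 174, 66, 74, 3056], [41.1, 205.9]), ([324, 200, 55, 28, 337], [350.4, 210.4]), ([328, 223, 55, 26, 289], [357.5, 239.4]), ([47, 251, 10, 5, 16], [51.7, 253.4]), ([36, 337, 5, 20, 32], [38.2, 347.2])]
red []
```

View pics/side0.png

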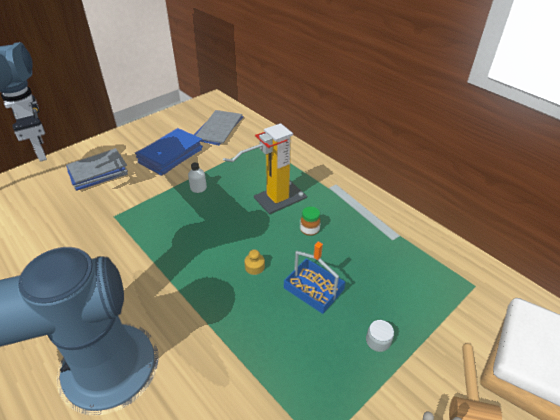

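View pics/top0.png

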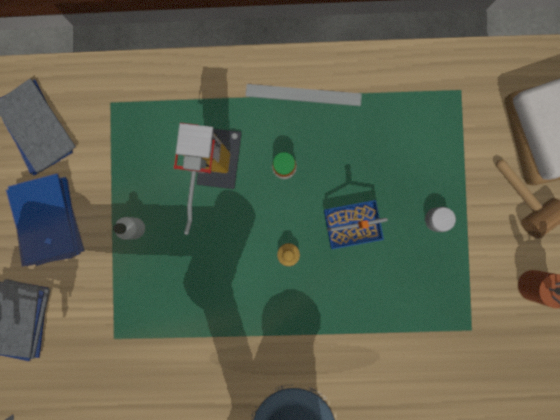

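The side view shows the hook rod at about (228,158)–(265,150) and the pan tab at (317,250). The top view shows the hook tip at about (187,233), the housing top at (195,148), the tab at (364,224) and the bail running from (330,226) to (387,220).

```bash
python3 - <<'E'
from h import *
s=get_image('side');t=get_image('top')
p,e=tri(s,(317.5,250.1),t,(364.2,224.0));print('tab',p.round(4),e)
for z in(0.035,):
  m=mask(t,(100,120,60),(125,255,255));m[:, :310]=0;m[:,395:]=0
  pts=cv2.findNonZero(m);rc=cv2.minAreaRect(pts);b=cv2.boxPoints(rc)
  w=np.array([onz(t,q,z) for q in b]);print(w.round(4),'ctr',w.mean(0).round(4), [np.linalg.norm(w[i]-w[i-1]).round(4) for i in range(4)])
  for i in (0,1): d=w[i+1]-w[i];print('edge ang',np.degrees(np.arctan2(d[1],d[0])))
# hook tip rough, bystanders
print('tip z.235',onz(t,(187,233),.235).round(3),'rod',onz(t,(192,172),.235).round(3),tri(s,(228,158),t,(187,233)))
for n,q,z in(('jar',(285,162),.072),('bot',(120,228),.1),('tin',(443,219),.05),('wt',(288.5,254),.06)):print(n,onz(t,q,z).round(3))
a=s['image'][110:225,180:320];b=t['image'][115:245,140:280]
A=cv2.resize(a,None,fx=2.8,fy=2.8,interpolation=2);B=cv2.resize(b,None,fx=2.8,fy=2.8,interpolation=2)
A=cv2.copyMakeBorder(A,0,B.shape[0]-A.shape[0],0,0,0)
cv2.imwrite('pics/hook0.png',np.hstack([A,B])[:,:,::-1])
E
```

```text
tab [ 0.5176 -0.166   0.1605] 0.004308894268528376
[[ 0.5597 -0.0908  0.035 ]
 [ 0.58   -0.2219  0.035 ]
 [ 0.4802 -0.2365  0.035 ]
 [ 0.4598 -0.1059  0.035 ]] ctr [ 0.5199 -0.1638  0.035 ] [np.float64(0.101), np.float64(0.1326), np.float64(0.1009), np.float64(0.1322)]
edge ang -81.20703005517996
edge ang -171.6575804809336
tip z.235 [0.512 0.2   0.235] rod [0.634 0.187 0.235] (array([0.51488801, 0.19494924, 0.24136877]), np.float64(0.008967325144497612))
jar [0.674 0.001 0.072]
bot [0.527 0.394 0.1  ]
tin [ 0.526 -0.381  0.05 ]
wt [ 0.452 -0.001  0.06 ]
```

View pics/hook0.png

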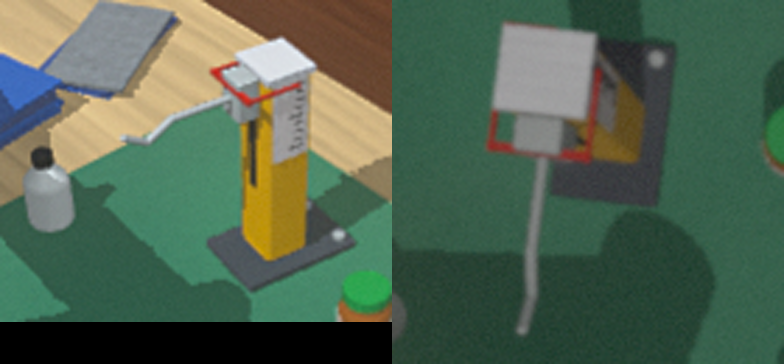

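The crop has the hook tip at top px (186.4,233.6), the valley bend at (190.4,219.6) and the rod-to-block junction at (193.9,170.4). The matching side px are (224.6,159.6), (232.5,160.7) and (261.4,146.8).

```bash
cat >> h.py <<'E'
def delta(p,yawdeg=None):
    s=r.sense();R=cv2.Rodrigues(np.zeros(3))[0]
    from scipy.spatial.transform import Rotation as Ro
    R=Ro.from_euler('xyz',s['orientation']).as_matrix()
    d=R.T@(np.array(p)-s['tool_pos'])*100
    y=0 if yawdeg is None else -((yawdeg-np.degrees(s['orientation'][2])+180)%360-180)/5
    print('t',round(s['time'],2),'tcp',s['tool_pos'].round(4),'rpy',np.degrees(s['orientation']).round(2),'-> shift',d.round(2),'spin',round(y,2));return d
def favg(n=6,cam='top'):
    f=[]
    for i in range(n): get_image(cam);f.append(r.sense()['contact_force'])
    return np.mean(f,0).round(3),np.std(f,0).round(3)
E
python3 - <<'E'
from h import *
s=get_image('side');t=get_image('top')
T=onz(t,(186.4,233.6),.235);V=onz(t,(190.4,219.6),.221);B=onz(t,(193.9,170.4),.238)
for n,d in(('tipblock',B-T),('valblock',B-V)):print(n,np.linalg.norm(d[:2]).round(4),np.degrees(np.arctan2(d[1],d[0])).round(2))
print(T.round(4),V.round(4),B.round(4))
for a,b in(((224.6,159.6),(186.4,233.6)),((232.5,160.7),(190.4,219.6)),((261.4,146.8),(193.9,170.4))):print(tri(s,a,t,b))
print(proj(s,V),proj(s,T),proj(s,B))
delta((.518,-.1655,.30),98.5)
E
```

```text
tipblock 0.1272 -8.38
valblock 0.0987 -7.81
[0.5103 0.201  0.235 ] [0.5384 0.1958 0.221 ] [0.6362 0.1824 0.238 ]
(array([0.51104352, 0.20056681, 0.23403351]), np.float64(0.001894322699328395))
(array([0.53756888, 0.19718652, 0.2189696 ]), np.float64(0.002448780433771496))
(array([0.63641999, 0.18613677, 0.22759662]), np.float64(0.003638351896415525))
[233.41854021 160.26063301] [223.94606094 159.30429917] [262.73396059 144.41960067]
t 0.3 tcp [0.1467 0.6331 0.2221] rpy [-1.7999e+02  3.0000e-02  7.6950e+01] -> shift [-69.41  54.2   -7.75] spin -4.31
```

Call:
{"api": "arm_command", "payload": {
  "motion": [
    [0,0,-6,-1],
    [-4,3,-7.8,-2],
    [-8,6,-7.8,-3],
    [-12,9,-7.8,-4.3],
    [-17,13,-7.8,-4.3],
    [-22,17,-7.8,-4.3],
    [-27,21,-7.8,-4.3],
    [-32,25,-7.8,-4.3],
    [-36.5,28.5,-7.8,-4.3],
    [-41,32,-7.8,-4.3],
    [-45.5,35.5,-7.8,-4.3],
    [-50,39,-7.8,-4.3],
    [-54.5,42.5,-7.8,-4.3],
    [-59,46,-7.8,-4.3],
    [-63,49.2,-7.8,-4.3],
    [-66.5,51.9,-7.8,-4.3],
    [-69.4,54.2,-7.8,-4.3],
    [-69.4,54.2,-7.8,-4.3],
    [-69.4,54.2,-7.8,-4.3],
    [-69.4,54.2,-7.8,-4.3]
  ],
  "jaw": 0
}}

```text
time: 2.8
tool_pos: [0.5178, -0.1643, 0.3006]
orientation: [-3.142, 0.001, 1.719]
contact_force: [-0.0, 0.2, -0.3]
finger_gap: 0.0938
```

```bash
python3 - <<'E'
from h import *
print(favg(6))
s=get_image('side');t=get_image('top')
print(blobs(mask(s,(5,150,120),(16,255,255))))
a=s['image'][170:330,250:400];b=t['image'][140:300,290:440]
cv2.imwrite('pics/pan1.png',cv2.resize(np.hstack([a,b]),None,fx=2.6,fy=2.6,interpolation=2)[:,:,::-1])
delta((.518,-.1655,.163),98.5)
E
```

```text
(array([-0.289, -0.209, -0.053]), array([0.631, 0.255, 0.359]))
[([301, 218, 18, 10, 88], [309.1, 223.2]), ([314, 242, 9, 18, 110], [317.5, 250.1])]
t 3.2 tcp [ 0.518  -0.1652  0.3005] rpy [-1.7998e+02  3.0000e-02  9.8460e+01] -> shift [-0.02  0.   13.75] spin -0.01
```

View pics/pan1.png

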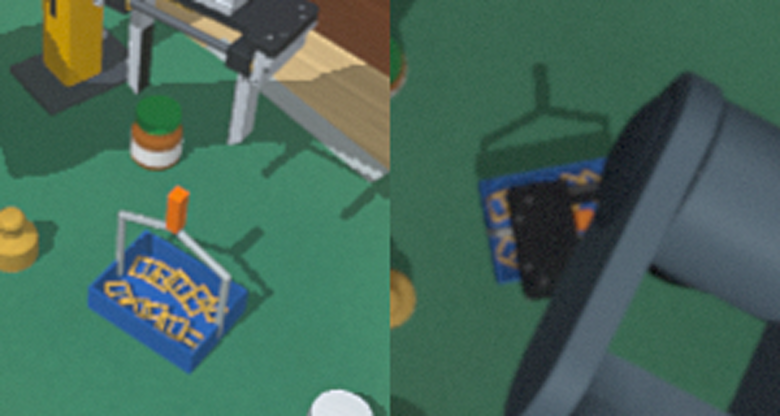

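Side view: the fingers straddle the line of the tab (tab at about (317,250); finger tips at about (302,205) and (343,224)). The arm hides the tab in the top view. Going down to grasp.

Call:
{"api": "arm_command", "payload": {
  "motion": [
    [0,0,4,0],
    [0,0,8,0],
    [0,0,11,0],
    [0,0,13,0],
    [0,0,14.15,0],
    [0,0,14.15,0],
    [0,0,14.15,0]
  ]
}}

```text
time: 4.08
tool_pos: [0.5186, -0.1657, 0.1602]
orientation: [3.14, 0.002, 1.718]
contact_force: [-1.0, 0.8, 1.1]
finger_gap: 0.0942
```

```bash
python3 - <<'E'
from h import *
print(favg(20,'side'))
delta((.518,-.1655,.159),98.5)
E
```

```text
(array([-0.016, -0.001, -0.155]), array([0.517, 0.486, 0.548]))
t 5.08 tcp [ 0.518  -0.1653  0.159 ] rpy [-1.7999e+02  4.0000e-02  9.8470e+01] -> shift [-0.02  0.    0.  ] spin -0.01
```

Call:
{"api": "arm_command", "payload": {
  "motion": [
    [0,0,0,0],
    [0,0,0,0],
    [0,0,0,0],
    [0,0,0,0],
    [0,0,0,0],
    [0,0,0,0],
    [0,0,0,0],
    [0,0,0,0]
  ],
  "jaw": 255
}}

```text
time: 6.08
tool_pos: [0.518, -0.1653, 0.159]
orientation: [-3.141, 0.001, 1.718]
contact_force: [-0.2, -0.1, 0.5]
finger_gap: 0.0174
```

```bash
python3 - <<'E'
from h import *
s=get_image('side');save(s,'grasp.png',(250,170,400,330),3)
delta((.518,-.1655,.33),98.5)
print(r.sense()['contact_force'],r.sense()['finger_gap'])
E
```

```text
t 6.12 tcp [ 0.5179 -0.1651  0.159 ] rpy [-179.98    0.     98.46] -> shift [ -0.04  -0.   -17.1 ] spin -0.01
[-0.46673923  3.82009817 -2.2668744 ] 0.013667806366014041
```

View pics/grasp.png

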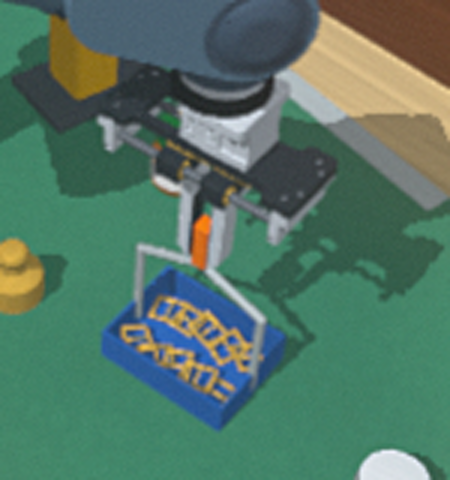

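The fingers hold the orange tab (crop (203,240)). The pan is level and undisturbed. Lifting.

Call:
{"api": "arm_command", "payload": {
  "motion": [
    [0,0,0,0],
    [0,0,0,0],
    [0,0,-0.5,0],
    [0,0,-1.5,0],
    [0,0,-3,0],
    [0,0,-5,0],
    [0,0,-7,0],
    [0,0,-9,0],
    [0,0,-11,0],
    [0,0,-12.5,0],
    [0,0,-13.1,0],
    [0,0,-13.1,0],
    [0,0,-13.1,0],
    [0,0,-13.1,0]
  ]
}}

```text
time: 7.88
tool_pos: [0.5177, -0.1649, 0.2891]
orientation: [-3.14, -0.001, 1.718]
contact_force: [-0.0, 0.3, -2.9]
finger_gap: 0.0135
```

```bash
python3 - <<'E'
from h import *
print(favg(30,'side'),r.sense()['finger_gap'])
# pre-insertion: bar 65 mm before seat along stand x
a=np.radians(-8);u=np.array([np.cos(a),np.sin(a)]);S=np.array([.538,.1965])
q=S-.075*u;print(q)
delta((*q,.290),82)
s=get_image('side');save(s,'lift.png',(230,120,400,330),2.5)
E
```

```text
(array([ 0.044, -0.051, -3.48 ]), array([0.607, 0.57 , 0.465])) 0.01394460616474678
[0.46372989 0.20693798]
t 9.38 tcp [ 0.518  -0.1651  0.29  ] rpy [-179.98    0.     98.46] -> shift [37.6   0.11  0.  ] spin 3.29
```

View pics/lift.png

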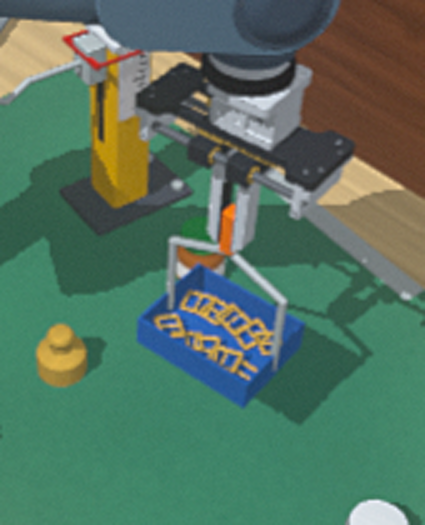

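The pan is up, level and held. The wrist reads about 3.35 N, so I expect the spring to go down about 28 mm. Moving to a point in front of the hook tip.

Call:
{"api": "arm_command", "payload": {
  "motion": [
    [0.3,-0.3,0,0],
    [1,-1,0,0.2],
    [2.2,-2,0,0.5],
    [4,-3,0,0.8],
    [6.5,-3.6,0,1.1],
    [9.2,-4,0,1.4],
    [12,-4,0,1.7],
    [15,-4,0,2.0],
    [18,-4,0,2.3],
    [21,-4,0,2.6],
    [24,-3.8,0,2.9],
    [27,-3.3,0,3.1],
    [30,-2.6,0,3.3],
    [32.5,-1.8,0,3.3],
    [34.5,-1,0,3.3],
    [36,-0.5,0,3.3],
    [37,-0.1,0,3.3],
    [37.5,0.1,0,3.3],
    [37.6,0.1,0,3.3],
    [37.6,0.1,0,3.3]
  ]
}}

```text
time: 11.92
tool_pos: [0.4637, 0.2066, 0.29]
orientation: [-3.141, 0.0, 1.43]
contact_force: [-0.2, 0.9, -3.0]
finger_gap: 0.0139
```

```bash
python3 - <<'E'
from h import *
s=get_image('side');t=get_image('top')
a=s['image'][80:240,150:300];b=t['image'][120:280,130:280]
cv2.imwrite('pics/pre.png',cv2.resize(np.hstack([a,b]),None,fx=2.6,fy=2.6,interpolation=2)[:,:,::-1])
delta((.538,.1965,.282),82)
E
```

```text
t 12.03 tcp [0.4637 0.2066 0.29  ] rpy [-1.7999e+02  2.0000e-02  8.1920e+01] -> shift [0.05 7.5  0.8 ] spin -0.02
```

View pics/pre.png

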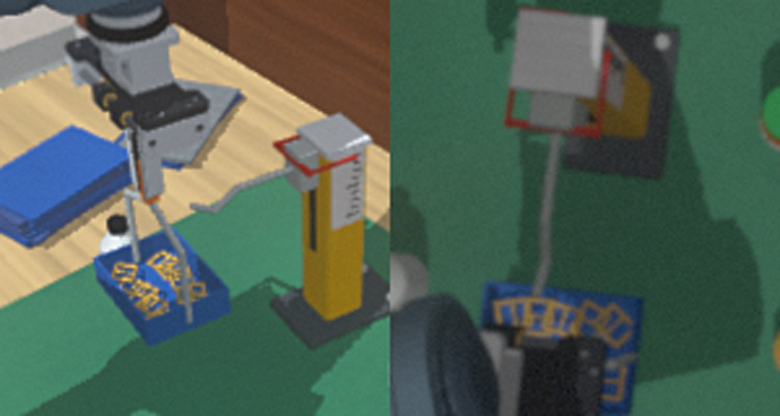

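The pan stands square in front of the hook. The tip points into the bail window over the tray centre. Moving along the hook axis at a bar height about 30 mm above the seat.

Call:
{"api": "arm_command", "payload": {
  "motion": [
    [0,0.2,0,0],
    [0,0.6,0,0],
    [0,1.2,0,0],
    [0,2,0,0],
    [0,3,0,0],
    [0,4,0,0],
    [0,5,0,0],
    [0,5.9,0,0],
    [0,6.6,0,0],
    [0,7.1,0,0],
    [0,7.4,0,0],
    [0,7.5,0,0],
    [0,7.5,0.4,0],
    [0,7.5,0.8,0],
    [0,7.5,1.0,0],
    [0,7.5,1.0,0],
    [0,7.5,1.0,0]
  ]
}}

```text
time: 14.15
tool_pos: [0.538, 0.1961, 0.2801]
orientation: [-3.142, 0.0, 1.43]
contact_force: [1.2, 0.7, -3.6]
finger_gap: 0.014
```

```bash
python3 - <<'E'
from h import *
print(favg(30,'side'))
s=get_image('side');t=get_image('top')
a=s['image'][80:240,180:300];b=t['image'][120:280,130:280]
cv2.imwrite('pics/over.png',cv2.resize(np.hstack([a,b]),None,fx=2.8,fy=2.8,interpolation=2)[:,:,::-1])
delta((.538,.1965,.259),82)
E
```

```text
(array([-0.099,  0.082, -3.709]), array([0.371, 0.561, 0.49 ]))
t 15.75 tcp [0.5379 0.196  0.28  ] rpy [-1.7999e+02  1.0000e-02  8.1920e+01] -> shift [0.05 0.   2.1 ] spin -0.02
```

View pics/over.png

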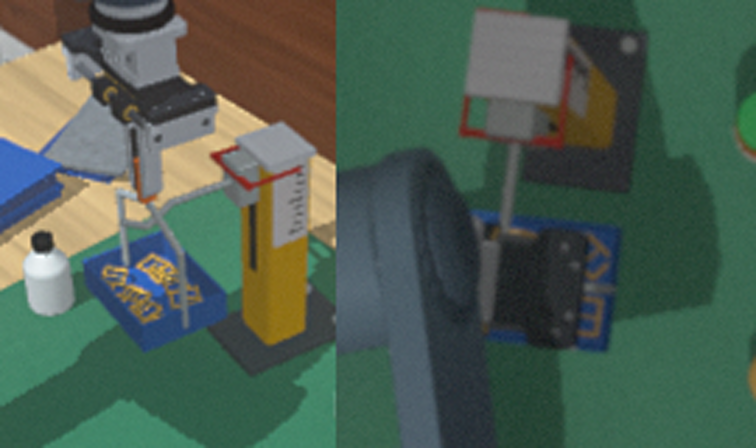

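The hook passes through the bail window and the bar lies above the valley. Nothing touches. Lowering slowly.

Call:
{"api": "arm_command", "payload": {
  "motion": [
    [0,0,0.2,0],
    [0,0,0.5,0],
    [0,0,0.8,0],
    [0,0,1.1,0],
    [0,0,1.3,0],
    [0,0,1.45,0],
    [0,0,1.6,0],
    [0,0,1.75,0],
    [0,0,1.9,0],
    [0,0,2.05,0],
    [0,0,2.2,0],
    [0,0,2.35,0],
    [0,0,2.5,0],
    [0,0,2.65,0],
    [0,0,2.8,0],
    [0,0,3.0,0],
    [0,0,3.2,0],
    [0,0,3.4,0],
    [0,0,3.6,0],
    [0,0,3.6,0]
  ]
}}

```text
time: 18.25
tool_pos: [0.5379, 0.1961, 0.2439]
orientation: [-3.141, 0.0, 1.43]
contact_force: [-0.1, 0.8, -1.4]
finger_gap: 0.0138
```

```bash
python3 - <<'E'
from h import *
print(favg(24,'side'))
s=get_image('side');t=get_image('top')
a=s['image'][80:240,180:300];b=t['image'][120:280,130:280]
cv2.imwrite('pics/load.png',cv2.resize(np.hstack([a,b]),None,fx=2.8,fy=2.8,interpolation=2)[:,:,::-1])
delta((.538,.1965,.230),82)
E
```

```text
(array([-0.613,  0.506, -1.514]), array([0.573, 0.418, 0.366]))
t 19.55 tcp [0.5379 0.1961 0.244 ] rpy [-1.7999e+02  1.0000e-02  8.1920e+01] -> shift [0.04 0.   1.4 ] spin -0.02
```

View pics/load.png

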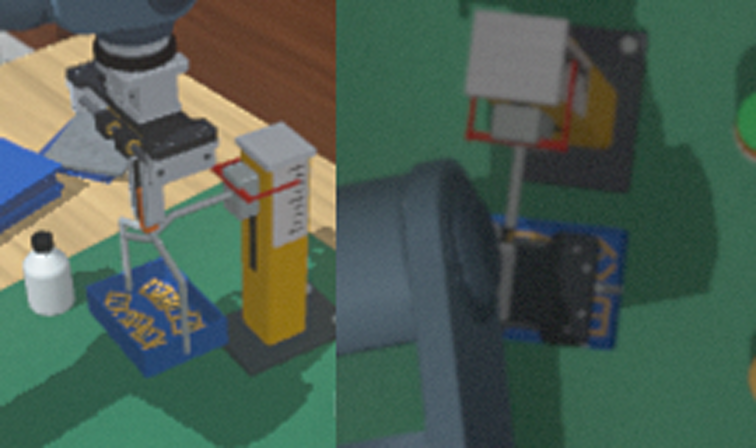

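The bar is seated and the pointer has gone down about 3.5 px. The fingers still carry about 1.4 N. The small side force shows the bar sits slightly to the +x side, so I nudge it back while lowering.

Call:
{"api": "arm_command", "payload": {
  "motion": [
    [0,0,0.1,0],
    [0.05,-0.05,0.2,0],
    [0.1,-0.1,0.3,0],
    [0.1,-0.15,0.4,0],
    [0.1,-0.2,0.5,0],
    [0.1,-0.2,0.6,0],
    [0.1,-0.2,0.7,0],
    [0.1,-0.2,0.7,0]
  ]
}}

```text
time: 20.55
tool_pos: [0.5364, 0.1974, 0.2371]
orientation: [3.141, -0.0, 1.43]
contact_force: [2.2, 0.5, -0.7]
finger_gap: 0.0139
```

```bash
python3 - <<'E'
from h import *
print(favg(28,'side'))
delta((.538,.1965,.230),82)
E
```

```text
(array([ 3.142,  1.072, -0.792]), array([0.722, 0.52 , 0.282]))
t 21.95 tcp [0.5361 0.1973 0.237 ] rpy [-1.800e+02  1.000e-02  8.192e+01] -> shift [-0.05  0.2   0.7 ] spin -0.02
```

Call:
{"api": "arm_command", "payload": {
  "motion": [
    [0.05,0.05,0,0],
    [0.1,0.1,0,0],
    [0.2,0.1,0,0],
    [0.3,0.1,0,0],
    [0.3,0.1,0,0]
  ]
}}

```text
time: 22.58
tool_pos: [0.5369, 0.1998, 0.2366]
orientation: [-3.14, 0.002, 1.43]
contact_force: [-1.6, -3.4, -0.5]
finger_gap: 0.0138
```

```bash
python3 - <<'E'
from h import *
print(favg(24,'side'))
delta((.538,.1965,.230),82)
E
```

```text
(array([-3.501, -3.388, -0.517]), array([0.918, 0.502, 0.551]))
t 23.77 tcp [0.5372 0.2002 0.2369] rpy [-1.7994e+02  1.0000e-02  8.1920e+01] -> shift [-0.36  0.13  0.69] spin -0.02
```

Call:
{"api": "arm_command", "payload": {
  "motion": [
    [-0.1,-0.02,0.05,0],
    [-0.2,-0.05,0.1,0],
    [-0.2,-0.05,0.15,0],
    [-0.2,-0.05,0.2,0],
    [-0.2,-0.05,0.2,0]
  ]
}}

```text
time: 24.4
tool_pos: [0.5368, 0.1984, 0.235]
orientation: [-3.142, -0.0, 1.43]
contact_force: [-0.6, 0.1, 0.2]
finger_gap: 0.0137
```

```bash
python3 - <<'E'
from h import *
print(favg(26,'side'))
delta((.538,.1965,.230),82)
E
```

```text
Traceback (most recent call last):
  File "h.py", line 37, in favg
    for i in range(n): get_image(cam);f.append(r.sense()['contact_force'])
                       ~~~~~~~~~^^^^^
ValueError: 200 camera calls are used up
```

The camera calls are used up, which my force averaging caused. The force fit so far (1.36 N at TCP z 0.244, about 0.5 N at 0.237, slope 120 N/m) puts full load transfer at about z 0.2328. Going there and taking several single readings.

Call:
{"api": "arm_command", "payload": {
  "motion": [
    [0,0,0.05,0],
    [0,0,0.1,0],
    [0,0,0.15,0],
    [0,0,0.22,0],
    [0,0,0.22,0],
    [0,0,0.22,0]
  ]
}}

```text
time: 26.25
tool_pos: [0.5366, 0.1983, 0.2328]
orientation: [-3.141, 0.0, 1.43]
contact_force: [1.9, -0.3, -0.8]
finger_gap: 0.0137
```

Call:
{"api": "arm_command", "payload": {
  "motion": [
    [0,0,0,0]
  ]
}}

```text
time: 26.38
tool_pos: [0.5366, 0.1983, 0.2328]
orientation: [-3.141, 0.0, 1.43]
contact_force: [1.1, 0.6, -0.8]
finger_gap: 0.014
```

Call:
{"api": "arm_command", "payload": {
  "motion": [
    [0,0,0,0]
  ]
}}

```text
time: 26.5
tool_pos: [0.5366, 0.1983, 0.2328]
orientation: [-3.141, 0.0, 1.43]
contact_force: [1.6, -0.3, 0.5]
finger_gap: 0.0137
```

Call:
{"api": "arm_command", "payload": {
  "motion": [
    [0,0,0,0]
  ]
}}

```text
time: 26.62
tool_pos: [0.5366, 0.1983, 0.2328]
orientation: [-3.141, 0.0, 1.43]
contact_force: [1.8, -0.3, -0.3]
finger_gap: 0.0141
```

Call:
{"api": "arm_command", "payload": {
  "motion": [
    [0,0,0,0]
  ]
}}

```text
time: 26.75
tool_pos: [0.5366, 0.1983, 0.2329]
orientation: [-3.141, 0.0, 1.43]
contact_force: [1.6, 0.2, -0.8]
finger_gap: 0.0138
```

Call:
{"api": "arm_command", "payload": {
  "motion": [
    [0,0,0,0]
  ]
}}

```text
time: 26.88
tool_pos: [0.5366, 0.1983, 0.2328]
orientation: [-3.141, 0.0, 1.43]
contact_force: [1.5, 0.6, -0.7]
finger_gap: 0.0139
```

Call:
{"api": "arm_command", "payload": {
  "motion": [
    [0,0,0,0]
  ]
}}

```text
time: 27.0
tool_pos: [0.5366, 0.1983, 0.2328]
orientation: [-3.141, 0.0, 1.43]
contact_force: [1.3, -0.5, 0.1]
finger_gap: 0.0137
```

Call:
{"api": "arm_command", "payload": {
  "motion": [
    [0,0,0,0]
  ]
}}

```text
time: 27.12
tool_pos: [0.5366, 0.1983, 0.2328]
orientation: [-3.141, 0.0, 1.43]
contact_force: [2.0, -0.4, -0.1]
finger_gap: 0.0139
```

Call:
{"api": "arm_command", "payload": {
  "motion": [
    [0,0,0,0]
  ]
}}

```text
time: 27.25
tool_pos: [0.5366, 0.1983, 0.2328]
orientation: [-3.141, 0.0, 1.43]
contact_force: [1.7, 0.1, 0.0]
finger_gap: 0.014
```

Call:
{"api": "arm_command", "payload": {
  "motion": [
    [0,0.02,0.05,0],
    [0,0.03,0.1,0],
    [0,0.03,0.1,0]
  ]
}}

```text
time: 27.62
tool_pos: [0.5367, 0.1983, 0.2316]
orientation: [-3.14, 0.0, 1.43]
contact_force: [0.7, 0.1, 0.1]
finger_gap: 0.0136
```

Call:
{"api": "arm_command", "payload": {
  "motion": [
    [0,0,0,0]
  ]
}}

```text
time: 27.75
tool_pos: [0.5366, 0.1983, 0.2316]
orientation: [-3.14, 0.0, 1.43]
contact_force: [0.2, -0.6, 0.3]
finger_gap: 0.0139
```

Call:
{"api": "arm_command", "payload": {
  "motion": [
    [0,0,0,0]
  ]
}}

```text
time: 27.88
tool_pos: [0.5367, 0.1983, 0.2316]
orientation: [-3.14, 0.0, 1.43]
contact_force: [0.3, 0.0, 0.3]
finger_gap: 0.0135
```

Call:
{"api": "arm_command", "payload": {
  "motion": [
    [0,0,0,0]
  ]
}}

```text
time: 28.0
tool_pos: [0.5366, 0.1983, 0.2316]
orientation: [-3.14, 0.0, 1.43]
contact_force: [0.5, 0.8, 0.2]
finger_gap: 0.0141
```

Call:
{"api": "arm_command", "payload": {
  "motion": [
    [0,0,0,0]
  ]
}}

```text
time: 28.12
tool_pos: [0.5367, 0.1983, 0.2317]
orientation: [-3.14, 0.0, 1.43]
contact_force: [-0.4, 0.1, 0.1]
finger_gap: 0.0136
```

Call:
{"api": "arm_command", "payload": {
  "motion": [
    [0,0,0,0]
  ]
}}

```text
time: 28.25
tool_pos: [0.5366, 0.1983, 0.2317]
orientation: [-3.14, 0.0, 1.43]
contact_force: [-0.0, -0.7, 0.6]
finger_gap: 0.0138
```

Call:
{"api": "arm_command", "payload": {
  "motion": [
    [0,0,0,0]
  ]
}}

```text
time: 28.38
tool_pos: [0.5366, 0.1983, 0.2317]
orientation: [-3.14, 0.0, 1.43]
contact_force: [0.6, 0.1, -1.2]
finger_gap: 0.0139
```

Call:
{"api": "arm_command", "payload": {
  "motion": [
    [0,0,0,0]
  ]
}}

```text
time: 28.5
tool_pos: [0.5367, 0.1983, 0.2317]
orientation: [-3.14, 0.0, 1.43]
contact_force: [0.5, 0.6, -0.1]
finger_gap: 0.0141
```

Call:
{"api": "arm_command", "payload": {
  "motion": [
    [0,0,0,0]
  ]
}}

```text
time: 28.62
tool_pos: [0.5367, 0.1983, 0.2317]
orientation: [-3.14, 0.0, 1.43]
contact_force: [0.4, -0.9, -0.9]
finger_gap: 0.0137
```

Call:
{"api": "arm_command", "payload": {
  "motion": [
    [0,0,0,0]
  ]
}}

```text
time: 28.75
tool_pos: [0.5367, 0.1983, 0.2317]
orientation: [-3.14, 0.0, 1.43]
contact_force: [0.6, 1.0, 0.1]
finger_gap: 0.0139
```

Call:
{"api": "arm_command", "payload": {
  "motion": [
    [0,0,0,0]
  ]
}}

```text
time: 28.88
tool_pos: [0.5367, 0.1983, 0.2317]
orientation: [-3.14, 0.0, 1.43]
contact_force: [0.6, -0.2, 0.3]
finger_gap: 0.0137
```

Call:
{"api": "arm_command", "payload": {
  "motion": [
    [0,0,0,0]
  ]
}}

```text
time: 29.0
tool_pos: [0.5367, 0.1983, 0.2317]
orientation: [-3.14, 0.0, 1.43]
contact_force: [0.3, -0.5, -0.4]
finger_gap: 0.0136
```

Call:
{"api": "arm_command", "payload": {
  "motion": [
    [0,0,0,0]
  ]
}}

```text
time: 29.12
tool_pos: [0.5367, 0.1983, 0.2317]
orientation: [-3.14, 0.0, 1.43]
contact_force: [0.5, -0.3, -0.3]
finger_gap: 0.014
```

The readings average about zero against the tare, so the scale carries the whole load (within about 1 mm of spring travel) and the side forces are near zero. Opening.

Call:
{"api": "arm_command", "payload": {
  "motion": [
    [0,0,0,0],
    [0,0,0,0],
    [0,0,0,0],
    [0,0,0,0]
  ],
  "jaw": 200
}}

```text
time: 29.62
tool_pos: [0.5366, 0.1983, 0.2317]
orientation: [-3.14, 0.0, 1.43]
contact_force: [-0.4, 0.5, 0.4]
finger_gap: 0.0203
```

Call:
{"api": "arm_command", "payload": {
  "motion": [
    [0,0,0,0],
    [0,0,0,0],
    [0,0,0,0],
    [0,0,0,0],
    [0,0,0,0],
    [0,0,0,0],
    [0,0,0,0],
    [0,0,0,0]
  ],
  "jaw": 120
}}

```text
time: 30.62
tool_pos: [0.5366, 0.1983, 0.2317]
orientation: [-3.14, 0.0, 1.43]
contact_force: [0.5, -1.1, -0.7]
finger_gap: 0.0499
```

Rising straight up now, then waiting for the swing to die out (the clock allows up to 69 s).

Call:
{"api": "arm_command", "payload": {
  "motion": [
    [0,0,-0.5,0],
    [0,0,-1.5,0],
    [0,0,-3,0],
    [0,0,-5,0],
    [0,0,-7,0],
    [0,0,-9,0],
    [0,0,-11,0],
    [0,0,-13,0],
    [0,0,-14,0],
    [0,0,-14,0]
  ]
}}

```text
time: 31.88
tool_pos: [0.5371, 0.1983, 0.3725]
orientation: [-3.141, -0.0, 1.43]
contact_force: [0.5, 1.2, 0.3]
finger_gap: 0.0496
```

Call:
{"api": "arm_command", "payload": {
  "motion": [
    [0,0,0,0],
    [0,0,0,0],
    [0,0,0,0],
    [0,0,0,0],
    [0,0,0,0],
    [0,0,0,0],
    [0,0,0,0],
    [0,0,0,0],
    [0,0,0,0],
    [0,0,0,0],
    [0,0,0,0],
    [0,0,0,0],
    [0,0,0,0],
    [0,0,0,0],
    [0,0,0,0],
    [0,0,0,0],
    [0,0,0,0],
    [0,0,0,0],
    [0,0,0,0],
    [0,0,0,0]
  ]
}}

```text
time: 34.38
tool_pos: [0.5371, 0.1984, 0.3725]
orientation: [-3.141, -0.0, 1.43]
contact_force: [0.2, -0.1, 0.4]
finger_gap: 0.0495
```

Call:
{"api": "arm_command", "payload": {
  "motion": [
    [0,0,0,0],
    [0,0,0,0],
    [0,0,0,0],
    [0,0,0,0],
    [0,0,0,0],
    [0,0,0,0],
    [0,0,0,0],
    [0,0,0,0],
    [0,0,0,0],
    [0,0,0,0],
    [0,0,0,0],
    [0,0,0,0],
    [0,0,0,0],
    [0,0,0,0],
    [0,0,0,0],
    [0,0,0,0],
    [0,0,0,0],
    [0,0,0,0],
    [0,0,0,0],
    [0,0,0,0]
  ]
}}

```text
time: 36.88
tool_pos: [0.5371, 0.1984, 0.3725]
orientation: [-3.141, -0.0, 1.43]
contact_force: [-0.1, -0.4, -0.4]
finger_gap: 0.0499
```

Call:
{"api": "arm_command", "payload": {
  "motion": [
    [0,0,0,0],
    [0,0,0,0],
    [0,0,0,0],
    [0,0,0,0],
    [0,0,0,0],
    [0,0,0,0],
    [0,0,0,0],
    [0,0,0,0],
    [0,0,0,0],
    [0,0,0,0],
    [0,0,0,0],
    [0,0,0,0],
    [0,0,0,0],
    [0,0,0,0],
    [0,0,0,0],
    [0,0,0,0],
    [0,0,0,0],
    [0,0,0,0],
    [0,0,0,0],
    [0,0,0,0]
  ]
}}

```text
time: 39.38
tool_pos: [0.5371, 0.1984, 0.3725]
orientation: [-3.141, -0.0, 1.43]
contact_force: [-0.3, 0.0, -0.6]
finger_gap: 0.0496
```

Call:
{"api": "arm_command", "payload": {
  "motion": [
    [0,0,0,0],
    [0,0,0,0],
    [0,0,0,0],
    [0,0,0,0],
    [0,0,0,0],
    [0,0,0,0],
    [0,0,0,0],
    [0,0,0,0],
    [0,0,0,0],
    [0,0,0,0],
    [0,0,0,0],
    [0,0,0,0],
    [0,0,0,0],
    [0,0,0,0],
    [0,0,0,0],
    [0,0,0,0],
    [0,0,0,0],
    [0,0,0,0],
    [0,0,0,0],
    [0,0,0,0]
  ]
}}

```text
time: 41.88
tool_pos: [0.5371, 0.1984, 0.3725]
orientation: [-3.141, -0.0, 1.43]
contact_force: [0.1, -0.5, 0.4]
finger_gap: 0.05
```

Call:
{"api": "arm_command", "payload": {
  "motion": [
    [0,0,0,0],
    [0,0,0,0],
    [0,0,0,0],
    [0,0,0,0],
    [0,0,0,0],
    [0,0,0,0],
    [0,0,0,0],
    [0,0,0,0],
    [0,0,0,0],
    [0,0,0,0],
    [0,0,0,0],
    [0,0,0,0],
    [0,0,0,0],
    [0,0,0,0],
    [0,0,0,0],
    [0,0,0,0],
    [0,0,0,0],
    [0,0,0,0],
    [0,0,0,0],
    [0,0,0,0]
  ]
}}

```text
time: 44.38
tool_pos: [0.5371, 0.1984, 0.3725]
orientation: [-3.141, -0.0, 1.43]
contact_force: [0.4, -0.1, -0.2]
finger_gap: 0.0494
```

Call:
{"api": "arm_command", "payload": {
  "motion": [
    [0,0,0,0],
    [0,0,0,0],
    [0,0,0,0],
    [0,0,0,0],
    [0,0,0,0],
    [0,0,0,0],
    [0,0,0,0],
    [0,0,0,0],
    [0,0,0,0],
    [0,0,0,0],
    [0,0,0,0],
    [0,0,0,0],
    [0,0,0,0],
    [0,0,0,0],
    [0,0,0,0],
    [0,0,0,0],
    [0,0,0,0],
    [0,0,0,0],
    [0,0,0,0],
    [0,0,0,0]
  ]
}}

```text
time: 46.88
tool_pos: [0.5371, 0.1984, 0.3725]
orientation: [-3.141, -0.0, 1.43]
contact_force: [-0.1, -0.2, 0.9]
finger_gap: 0.0496
```

Call:
{"api": "arm_command", "payload": {
  "motion": [
    [0,0,0,0],
    [0,0,0,0],
    [0,0,0,0],
    [0,0,0,0],
    [0,0,0,0],
    [0,0,0,0],
    [0,0,0,0],
    [0,0,0,0],
    [0,0,0,0],
    [0,0,0,0],
    [0,0,0,0],
    [0,0,0,0],
    [0,0,0,0],
    [0,0,0,0],
    [0,0,0,0],
    [0,0,0,0],
    [0,0,0,0],
    [0,0,0,0],
    [0,0,0,0],
    [0,0,0,0]
  ]
}}

```text
time: 49.38
tool_pos: [0.5371, 0.1984, 0.3725]
orientation: [-3.141, -0.0, 1.43]
contact_force: [-0.6, 0.3, 0.0]
finger_gap: 0.0498
```

```bash
python3 - <<'E'
from h import *
s=r.sense();print(s['time'],s['tool_pos'],s['contact_force'],s['finger_gap'])
ticket.finish_job()
E
```

```text
49.375 [0.53706753 0.19836177 0.37245557] [-0.59197844  0.27470568  0.03438871] 0.04984769098808762
the job is handed in; nothing more can be done
```

I hung the pan on the scale hook, let go and handed the job in at 49.4 s. I have no picture of the final hang. My force averaging used up all 200 camera calls before the release, so the pan hanging still, clear of the bench and within 10 mm of the seat is inferred, not seen.

- **Hang:** I gripped the orange tab, lifted the pan and carried it in along the hook axis. I then lowered the bail into the V at about 12–16 mm/s, slowing to about 8 mm/s or less near the end. The last picture, with the hook partly loaded, showed the bar on the hook and the pointer lowered.
- **Load transfer:** The wrist read about 3.4 N of pan weight, which should bring the spring down about 28 mm. I let go after 13 readings gave a vertical wrist force of about zero (−0.07 N against a tare of about −0.13 N). That is roughly 1 mm of spring travel.
- **After release:** The fingers opened in two steps, with only sensor noise afterwards. The arm rose 14 cm straight up and waited 17.5 s for the pan to settle, and the wrist forces stayed near zero.
- **Where checks disagreed:** My sideways corrections pushed up to about 3.5 N along x and 3.4 N along y on the hook before I balanced them. That is well under the 20 N limit. The two weight estimates, 3.3 and 3.55 N, differed within noise.

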